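Bolt the filament dry box shut

TASK

Bolt the filament dry box shut: slide the orange-handled bolt along through the hasp eye until you feel it pressing lightly on the spring at its end, and there turn the handle fully down towards the near side of the box into its notch, so that it stays locked when you let go. Feel your way and do not force the bolt against the spring or the guide wall; leave the printed goblet and bear, the spool and the scraper where they are.

Things in the scene. Friction and masses are not known exactly. Their poses are not given: they have to be found in the camera images.
- drybox: Grey box fixed on the bench, 240 mm (x) by 320 mm (y) by 100 mm high; origin under its centre, x away from the robot (yaw within 0.35 rad), y left, z up. Near half: flat deck, z = 100 mm. Far half (x 0 to 117 mm): white lid, top at 108 mm. Two straps guide the bolt's rear end (y -123 to -93, top 132 mm).
- bolt_line (a point): Point on the bolt's axis under the upright handle when fully back: x -30, y -50, z 124 mm in the box's frame. The bolt is a steel rod 10 mm thick along the box's y; its tip is 90 mm ahead (+y) of the handle.
- eye (a point): Centre of the steel hasp eye of the lid, which the bolt's tip goes through: x -30, y 54, z 124 mm in the box's frame, 25 mm wide, top at z = 138 mm. Fixed.
- wall (a point): Top edge of the 4 mm brass guide wall on the near (-x) side of the bolt (inner face 5.6 mm from the axis, deck to z = 140 mm), about midway of its notch. The notch is 11 mm wide for the 8 mm shank; elsewhere the wall stops the handle from turning down. Wall and spring block are one catch, screwed on up to 13 mm off this point along y: find it by feel. Over 20 N of shank on wall bends it.
- spring (a point): Nominal face of the black spring plunger in the brass block (top z = 134 mm) ahead of the bolt's tip; it shifts with the notch. Touched at 29 to 56 mm travel; yields 1 mm per 2 N. The shank passes the notch with the plunger 2.3 to 5.2 mm in: 5 to 10 N above the free sliding push. The notch then holds it against the spring. Over 20 N bends it.
- grip (a point): Centre of the orange grip of the handle: a cylinder 16 mm thick, 26 mm long, its length radial from the bolt axis, centre 45 mm from the axis; below it a bare shank 8 mm thick. Upright at the start. Can be pinched from above by fingers closing along the box's y; it pivots between them as it turns down. When the wall blocks it, the wall feels about 3 times the push at the grip.
- bolt (a joint): Travel of the bolt along the box's +y (to the left), m: 0 fully back; starts between 0 and 8 mm. It slides with about 2 N of friction and stays where it is left, until its tip meets the spring.
- handle (a joint): Angle of the handle about the bolt axis, rad: 0 upright, growing as it turns down towards the box's -x side (towards the robot); 1.25 is fully down in the notch. Stiff enough to stay where it is left (about 1 N at the grip moves it). Upright it has about 0.1 rad of play to the wall.
- goblet: Green printed goblet, 48 mm wide and 75 mm high, standing on the lid of the box; origin under its foot. Leave alone.
- bear: White printed bear, 30 by 70 mm and 62 mm high, standing on the lid; origin under it. Leave alone.
- spool: Blue filament spool lying flat on the bench, 190 mm across, 60 mm high; origin under its centre. Leave alone.
- scraper: Scraper lying on the bench, about 260 mm long, handle towards the robot; origin under its middle. Leave alone.

How it is judged:
By the outcome, as a careful person would: the job done as asked, in the order asked, and still so for the second after the job is handed in, with the robot touching nothing.
It also fails if it takes over 58 s, if anything falls off the work surface, if the arm or the gripper's body presses on something with over 40 N, if the wrist force passes 120 N, or if a joint passes its speed limit or range.

ROBOT

A 7-joint arm with a two-finger parallel gripper is mounted at the origin on the work surface. World frame = base frame: x ahead of the robot, y to its left, z up, the work surface at z = 0. Lengths are in m, angles in rad, forces in N, time in s.
With the tool pointing down it reaches from about 0.425 to 1.025 m from the base axis. Payload 9.4 kg.
Tool frame: the origin (TCP) lies on the centre line of the jaws, within the pads' length; the fingertips stand 17 mm ahead of it and the grasp point (between the pads) lies 2 mm behind it (arm.nose_length is the z of the fingertips in the tool frame, in m); z points along the fingers, y is the direction in which the jaws open and shut (so a half turn about z gives the same grasp; the last joint's range is limited). The gripper opens to 85 mm and grips with 20 to 120 N. Pads are 22 mm wide; open, the fingers measure 114 mm over their backs; the gripper's body (76 mm by 85 mm) begins 54 mm behind the grasp point. The pads swing forward as they close: fully open they stand 13 mm farther back than shut.
Start: joints at [-1.195, 0.599, -0.003, 1.599, 0.002, 0.943, -0.08], TCP at [0.317, 0.652, 0.248] pointing down, gripper open.
Joint ranges: [-2.57, 2.57], [-0.35, 1.97], [-1.29, 1.29], [0.11, 2.56], [-1.05, 4.19], [0.11, 1.86], [-2.63, 2.63]. Speed limits (rad/s): [2.22, 2.22, 3.01, 3.01, 3.14, 3.14, 3.14].

INTERFACE

Orientations are given as a unit quaternion [x, y, z, w].
In Python, from station import arm gives the robot as it stands.
- The arm moves only by the shell command python3 -m pendant 'ROWS' [FORCE]. ROWS is text: rows parted by semicolons, each of 5 numbers parted by spaces: the opening in per cent of the stroke, from 0 (shut) to 100 (fully open), then the shift along the tool's x, y, z in mm, then the turn about the tool's z in rad. In form: gripper tx ty tz yaw; .... A call has 1 to 20 rows; each row is the pose to reach, as a shift and turn from the pose measured when the call began, along the tool's axes at that moment; what a row does not reach only later rows make up. A row lasts 1/8 s, in which the tool goes at most 62.5 mm and 10.7 degrees, less where a joint would pass 70% of its speed; a pose out of reach is approached as far as the arm can. A call with a gripper value outside its range is refused whole. The fingers move at their own pace and stop on an object; FORCE is the grip in N (left out, the last holds). Time passes only in rows, so rows that repeat a pose let the fingers close. It gives the time, the measured TCP pose, the force and the opening at its end, in the units of the state.
- arm.read_state(): the state, without advancing time (a new reading comes with each control period).
- arm.get_image(name): name is "scene" or "side" or "wrist"; returns (picture, depth): 420x560x3 uint8, red, green, blue; 420x560 float32, m along the optical axis (not along the pixel's ray), 0 where there is no reading.
- arm.camera_info(name): a dict with "fx", "fy", "cx", "cy" (pixels), "rvec" (rotation vector, rad) and "tvec" (3), from world to camera coordinates, as OpenCV has them; the wrist camera has in their place "mount" (4x4, takes a point from camera to tool coordinates, whose origin is the TCP and whose axes are the flange's). Camera axes: x right, y down, z forward; pixel columns grow to the right and rows downward; lengths in m; the calibration is good to about 2 mm. A picture is of the moment at which its call begins: read the wrist's pose just before it. camera_info takes no time and is no camera call.
- arm.hand_in(): hands the job in, once; it reports no verdict.
Trained networks look in the newest picture that a camera, given by its name, has taken for a name from the list of things; names that differ only in an ending like _2 or _b are one class to them, and where a whole thing is asked for, a point or a joint stands for the part that bears it (a point fixed in the world has none). Each returns a list of dicts, best first, with "confidence" (0 to 1); they miss things now and then, are a little off and sometimes report something else, mostly with a low value. They report only what shows in the picture. A call takes as long as a camera call.
- arm.find_in(camera, label): "rect" ([left, top, right, bottom] in pixels, round what is visible of it).
The state is a dict: "clock": time; "qpos": joint angles; "joint_vel": joint speeds; "joint_torque": joint torques, N m; "tool_pos": TCP position; "orientation": TCP orientation; "contact_force": force on the tool from outside, world axes, zero at the start; "torque": the same for the moment, N m; "gripper_width": opening from 0.0 (shut) to 1.0 (fully open).
Only numpy, scipy, OpenCV 4.12 (cv2) and the standard library are available. Lean on these libraries where they do the work, as an engineer would, in place of code of your own. Each camera call takes 0.05 s, during which the arm holds its last target. There are 200 camera calls.

## Working session

There is one attempt and no reset: what is moved stays moved. The work goes in short steps, Python scripts to look and compute and a shell command to move; the robot and the scene stay as the last step left them, time stands still between calls to the robot, and variables do not carry over. Pictures are saved under pics/ and viewed, on a budget of 10 in all, crops included, one or two more only if the job needs it, and the job is handed in when it is done.

```bash
mkdir -p pics; ls; cat > h.py <<'E'
import numpy as np, cv2
from scipy.spatial.transform import Rotation as R
from station import arm
def cloud(name):
    s=arm.read_state(); im,d=arm.get_image(name); c=arm.camera_info(name)
    v,u=np.mgrid[0:420,0:560]
    P=np.stack([(u-c['cx'])/c['fx']*d,(v-c['cy'])/c['fy']*d,d],-1)
    if 'mount' in c:
        M=np.array(c['mount']); P=P@M[:3,:3].T+M[:3,3]
        P=P@R.from_quat(s['orientation']).as_matrix().T+s['tool_pos']
    else:
        Rm=R.from_rotvec(np.ravel(c['rvec'])).as_matrix(); P=(P-np.ravel(c['tvec']))@Rm
    P[d==0]=np.nan
    return im,P
def save(im,n): cv2.imwrite('pics/'+n,im[:,:,::-1])
E
python3 - <<'E'
from h import *
for n in('scene','side'):
    im,P=cloud(n); save(im,n+'1.png'); np.save(n+'.npy',P); cv2.imwrite(n+'.bmp',im)
    for l in('drybox','grip','eye','wall','spring','goblet','bear','bolt'):
        print(n,l,[(np.round(r['rect']).astype(int).tolist(),round(r['confidence'],2)) for r in arm.find_in(n,l)[:2]])
s=arm.read_state();print(s); print(arm.nose_length)
E
```

```text
pics
scene drybox [([208, 162, 328, 280], 0.91)]
scene grip []
scene eye [([209, 164, 327, 276], 0.86)]
scene wall [([213, 161, 321, 276], 0.75)]
scene spring [([210, 163, 324, 272], 0.31)]
scene goblet [([217, 174, 235, 201], 0.7)]
scene bear [([250, 222, 267, 247], 0.73)]
scene bolt [([256, 177, 284, 210], 0.7)]
side drybox [([230, 179, 361, 296], 0.88), ([283, 202, 297, 236], 0.16)]
side grip [([288, 204, 293, 222], 0.53)]
side eye [([232, 178, 361, 292], 0.68)]
side wall [([229, 178, 360, 296], 0.87)]
side spring [([234, 175, 360, 293], 0.91)]
side goblet [([329, 202, 347, 239], 0.97)]
side bear [([299, 166, 312, 192], 0.78), ([234, 176, 361, 294], 0.39)]
side bolt [([285, 206, 298, 235], 0.71)]
{'clock': 0.9, 'qpos': array([-1.1946812 ,  0.59929149, -0.00247844,  1.59940382,  0.00178664,
        0.9429164 , -0.07982284]), 'joint_vel': array([-0.00127052,  0.00011771, -0.00175804, -0.00047543, -0.00061119,
       -0.00011154,  0.00025525]), 'joint_torque': array([-2.01955149e-04, -7.76180792e+01,  1.56349551e+00, -2.58374155e+01,
        1.24631819e-02,  1.95891909e-03,  1.27088168e-05]), 'tool_pos': array([0.31719852, 0.65191998, 0.24827982]), 'orientation': array([ 2.24491259e-01,  9.74476102e-01, -1.18680749e-05,  2.24470371e-05]), 'contact_force': array([ 0.42464939, -0.17142531, -0.33217734]), 'torque': array([-0.00679806, -0.00217059, -0.02684673]), 'gripper_width': 1.0000964131301207}
0.017
```

```bash
python3 - <<'E'
from h import *
a=cv2.imread('pics/scene1.png')[120:300,170:370]; b=cv2.imread('pics/side1.png')[130:310,200:400]
cv2.imwrite('pics/ab.png',np.hstack([cv2.resize(a,None,fx=2,fy=2),cv2.resize(b,None,fx=2,fy=2)])[:,:800])
for n in('scene','side'):
    P=np.load(n+'.npy'); im=cv2.imread(n+'.bmp').astype(int)
    x0,y0,x1,y1=dict(scene=(205,158,332,284),side=(226,172,365,300))[n]
    Q=P[y0:y1,x0:x1].reshape(-1,3); z=Q[:,2]
    for lo,hi in((.09,.104),(.104,.113)):
        q=Q[(z>lo)&(z<hi)]; print(n,lo,len(q),cv2.minAreaRect(q[:,:2].astype(np.float32)),np.median(q[:,2]))
    q=Q[(z>.09)&(z<.115)]; print('all',cv2.minAreaRect(q[:,:2].astype(np.float32)))
    I=im[y0:y1,x0:x1].reshape(-1,3)
    m=(I[:,0]>150)&(I[:,2]<90)&(I[:,0]-I[:,1]>60)
    print('orange',m.sum(),np.nanmedian(Q[m],0),np.nanmin(Q[m],0),np.nanmax(Q[m],0))
E
```

```text
scene 0.09 2466 ((0.5654404759407043, -0.03398340940475464), (0.323447585105896, 0.2462494820356369), 73.760498046875) 0.09964407390227291
scene 0.104 2638 ((0.573792576789856, -0.03450112044811249), (0.3071832060813904, 0.23432262241840363), 74.50407409667969) 0.10812985920922885
all ((0.5659735202789307, -0.03413867950439453), (0.323447585105896, 0.2473597228527069), 73.760498046875)
orange 16 [ 0.52425854 -0.07153671  0.18227245] [ 0.46598475 -0.11742204  0.09680562] [ 0.53083298 -0.06087069  0.18470067]
side 0.09 2874 ((0.5603505373001099, -0.03370049595832825), (0.3227112591266632, 0.24893006682395935), 73.80975341796875) 0.10162936425167315
side 0.104 3036 ((0.5639276504516602, -0.03508314490318298), (0.31220048666000366, 0.24209168553352356), 74.09699249267578) 0.11016486175959794
all ((0.560761034488678, -0.03381970524787903), (0.3227112591266632, 0.24978511035442352), 73.80975341796875)
orange 20 [ 0.51671492 -0.07324201  0.18258428] [ 0.5131011  -0.07632267  0.16223356] [ 0.52219665 -0.06720678  0.18849619]
```

View pics/ab.png

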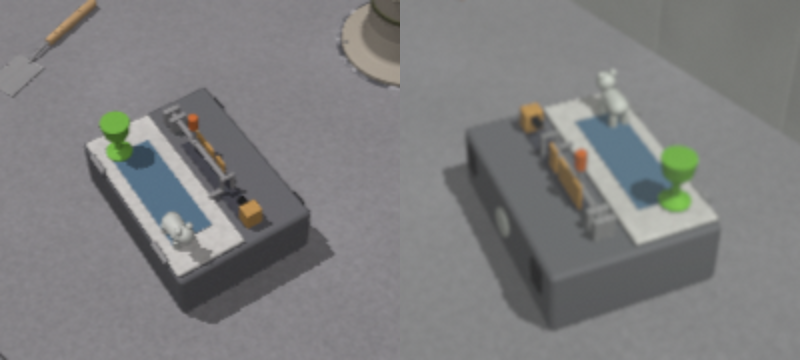

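The scene picture shows the orange grip upright near crop pixel (193,120). The box is yawed about -0.283 rad, and its predicted bolt line (0.520, -0.074) matches the orange points. The goblet and bear stand on the lid.

```bash
cat >> h.py <<'E'
YAW=np.radians(73.8-90); B=R.from_euler('z',YAW).as_matrix()
def plan(p):
    s=arm.read_state(); T=R.from_quat(s['orientation']).as_matrix()
    # wanted tool x,y parallel to box axes (sign free)
    best=[]
    for sg in(1,-1):
        W=np.column_stack([sg*B[:,0],-sg*B[:,1],[0,0,-1]])
        rv=R.from_matrix(T.T@W).as_rotvec(); best.append(rv.round(4))
    print('tool x',T[:,0].round(3),'turns',best,'shift mm',(T.T@(np.array(p)-s['tool_pos'])*1e3).round(1),'q7',s['qpos'][6])
E
python3 - <<'E'
from h import *
plan([.520,-.073,.25])
C=np.array([.563,-.034,0])
for n in('scene','side'):
    P=np.load(n+'.npy'); im=cv2.imread(n+'.bmp').astype(int)
    q=(P-C)@B; g=(im[...,1]-im[...,0]>50)&(im[...,1]-im[...,2]>50)&(q[...,2]>.1)
    print('goblet',np.nanmin(q[g],0),np.nanmax(q[g],0))
E
```

```text
tool x [-0.899  0.438 -0.   ] turns [array([1.0000e-04, 0.0000e+00, 2.9715e+00]), array([-0.    ,  0.    , -0.1701])] shift mm [-499.5 -563.1   -1.7] q7 -0.07982283875416034
goblet [ 0.05949675 -0.12440369  0.10792783] [ 0.10196188 -0.07867771  0.1900006 ]
goblet [ 0.05595341 -0.12549588  0.11200279] [ 0.09687986 -0.08353234  0.18854829]
```

```bash
python3 -m pendant '100 -500 -563 0 -0.17; 100 -500 -563 0 -0.17; 100 -500 -563 0 -0.17; 100 -500 -563 0 -0.17; 100 -500 -563 0 -0.17; 100 -500 -563 0 -0.17; 100 -500 -563 0 -0.17; 100 -500 -563 0 -0.17; 100 -500 -563 0 -0.17; 100 -500 -563 0 -0.17; 100 -500 -563 0 -0.17; 100 -500 -563 0 -0.17; 100 -500 -563 0 -0.17; 100 -500 -563 0 -0.17; 100 -500 -563 0 -0.17; 100 -500 -563 0 -0.17; 100 -500 -563 0 -0.17; 100 -500 -563 0 -0.17' 30
python3 - <<'E'
from h import *
im,P=cloud('wrist'); save(im,'w1.png'); np.save('w.npy',P)
plan([.520,-.073,.171])
I=im.astype(int); m=(I[...,0]>150)&(I[...,2]<90)&(I[...,0]-I[...,1]>60)
C=np.array([.563,-.034,0]); q=(P-C)@B
v,u=np.where(m); print(m.sum(),u.min(),u.max(),v.min(),v.max())
t=m&(q[...,2]>.17); print('top',t.sum(),np.nanmedian(P[t],0),np.nanmedian(q[t],0),np.nanmin(q[t],0),np.nanmax(q[t],0))
Q=q.reshape(-1,3)
print(arm.read_state()['contact_force'])
E
```

```text
clock: 3.15
tool_pos: [0.5205, -0.0726, 0.2483]
orientation: [0.141, 0.99, 0.0, 0.0]
contact_force: [-0.0, 0.6, 0.1]
gripper_width: 1.001
tool x [-0.96   0.279 -0.   ] turns [array([-2.0000e-04,  1.0000e-04, -3.1412e+00]), array([0.0001, 0.0002, 0.0004])] shift mm [ 0.5 -0.3 77.4] q7 1.3344763050204134
546 268 295 222 247
top 540 [ 0.52123232 -0.06954929  0.1828529 ] [-0.03009645 -0.04590125  0.1828529 ] [-0.03700246 -0.05302551  0.18101735] [-0.02283382 -0.03824822  0.18506045]
[-0.29817923 -0.11718551 -0.61935945]
```

View pics/w1.png

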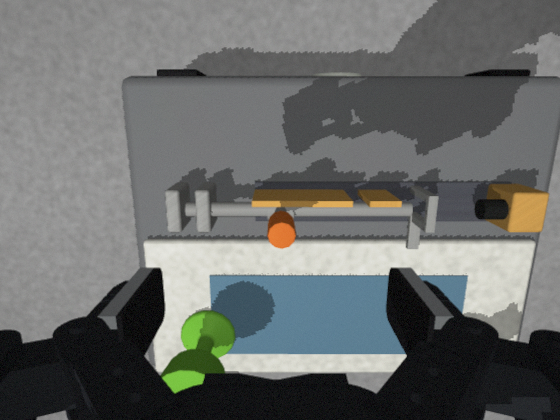

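The wrist view shows the grip at (281,230), the brass wall with its notch at about (356,198), the eye at (430,215), the plunger at (478,210) and its block. Next I measure these in the box frame.

```bash
python3 - <<'E'
from h import *
P=np.load('w.npy'); C=np.array([.563,-.034,0]); q=(P-C)@B*1e3
im=cv2.imread('pics/w1.png')
for r in(192,198,204): print(r,[(u,*q[r,u].round().astype(int)) for u in range(346,368,2)])
print('wall ends',q[198,255].round(1),q[198,348].round(1),q[198,366].round(1),q[198,396].round(1))
print('plunger',[(u,*q[209,u].round().astype(int)) for u in range(468,500,4)])
print('rod',[(u,*q[211,u].round().astype(int)) for u in (225,250,310,340,380,400,410,416)])
x=q[...,0];z=q[...,2]
# box frame check: lid/deck edge line
pts=[P[:,u][(abs(z[:,u]-108)<3)&(np.arange(420)<330)][0] for u in range(160,520,10) if ((abs(z[:,u]-108)<3)&(np.arange(420)<330)).any()]
pts=np.array(pts); f=np.polyfit(pts[:,1],pts[:,0],1); print('yaw of lid edge',-np.arctan(f[0]),YAW,np.median(((pts-C)@B)[:,0]))
E
```

```text
192 [(346, np.int64(-37), np.int64(4), np.int64(104)), (348, np.int64(-37), np.int64(5), np.int64(103)), (350, np.int64(-37), np.int64(7), np.int64(105)), (352, np.int64(-37), np.int64(8), np.int64(104)), (354, np.int64(-37), np.int64(10), np.int64(103)), (356, np.int64(-37), np.int64(11), np.int64(103)), (358, np.int64(-38), np.int64(12), np.int64(106)), (360, np.int64(-39), np.int64(12), np.int64(112)), (362, np.int64(-39), np.int64(13), np.int64(115)), (364, np.int64(-40), np.int64(14), np.int64(115)), (366, np.int64(-40), np.int64(15), np.int64(117))]
198 [(346, np.int64(-40), np.int64(-2), np.int64(134)), (348, np.int64(-40), np.int64(-1), np.int64(135)), (350, np.int64(-39), np.int64(1), np.int64(134)), (352, np.int64(-33), np.int64(8), np.int64(105)), (354, np.int64(-33), np.int64(10), np.int64(104)), (356, np.int64(-32), np.int64(12), np.int64(103)), (358, np.int64(-33), np.int64(13), np.int64(105)), (360, np.int64(-33), np.int64(14), np.int64(104)), (362, np.int64(-36), np.int64(12), np.int64(119)), (364, np.int64(-38), np.int64(12), np.int64(125)), (366, np.int64(-39), np.i
[... 890 characters left out ...]
 (484, np.int64(-31), np.int64(92), np.int64(132)), (488, np.int64(-32), np.int64(95), np.int64(132)), (492, np.int64(-32), np.int64(97), np.int64(133)), (496, np.int64(-32), np.int64(100), np.int64(133))]
rod [(225, np.int64(-29), np.int64(-83), np.int64(129)), (250, np.int64(-30), np.int64(-66), np.int64(131)), (310, np.int64(-30), np.int64(-25), np.int64(130)), (340, np.int64(-30), np.int64(-5), np.int64(130)), (380, np.int64(-30), np.int64(22), np.int64(131)), (400, np.int64(-29), np.int64(37), np.int64(129)), (410, np.int64(-29), np.int64(43), np.int64(129)), (416, np.int64(-22), np.int64(58), np.int64(103))]
yaw of lid edge -0.14891085777866836 -0.28274333882308145 -0.04121082763210768
```

```bash
python3 -m pendant '100 0 3 40 0; 100 0 3 70 0; 100 0 3 81 0; 100 0 3 81 0; 60 0 3 81 0; 40 0 3 81 0; 30 0 3 81 0; 20 0 3 81 0; 10 0 3 81 0; 10 0 3 81 0; 10 0 3 81 0; 10 0 3 81 0' 25
cat >> h.py <<'E'
def st(n=1):
    for _ in range(n):
        s=arm.read_state(); F=B.T@s['contact_force']; p=B.T@(s['tool_pos']-np.array([.563,-.034,0]))*1e3
        print(round(s['clock'],2),'pos box',p.round(2),'F box',F.round(2),'w',round(s['gripper_width'],3))
E
python3 -c "
from h import *
st()"
```

```text
clock: 4.7
tool_pos: [0.5215, -0.0699, 0.1676]
orientation: [0.141, 0.99, 0.0, 0.0]
contact_force: [-1.8, 0.2, 7.3]
gripper_width: 0.18
4.7 pos box [-29.84 -46.03 167.64] F box [-1.81 -0.3   7.31] w 0.18
```

```bash
python3 -m pendant '10 0 4 -0.5 0; 10 0 8 -0.5 0; 10 0 12 -0.5 0; 10 0 16 -0.5 0; 10 0 20 -0.5 0;10 0 24 -0.5 0'; python3 -c "
from h import *
st()"
python3 -m pendant '10 0 3 0 0; 10 0 6 0 0; 10 0 9 0 0; 10 0 12 0 0'; python3 -c "
from h import *
st()"
python3 -m pendant '10 0 1 0 0; 10 0 2 0 0; 10 0 3 0 0; 10 0 4 0 0'; python3 -c "
from h import *
st()"
```

```text
clock: 5.45
tool_pos: [0.5281, -0.0466, 0.1679]
orientation: [0.141, 0.99, 0.0, 0.0]
contact_force: [0.8, -2.3, -8.5]
gripper_width: 0.177
5.45 pos box [-30.   -21.81 167.91] F box [ 1.47 -2.   -8.47] w 0.177
clock: 5.95
tool_pos: [0.5315, -0.0349, 0.1679]
orientation: [0.141, 0.99, -0.0, 0.0]
contact_force: [-0.1, -3.2, -7.3]
gripper_width: 0.181
5.95 pos box [-30.02  -9.65 167.9 ] F box [ 0.83 -3.14 -7.28] w 0.181
clock: 6.45
tool_pos: [0.5326, -0.0311, 0.1679]
orientation: [0.141, 0.99, -0.0, 0.0]
contact_force: [1.5, -2.3, -7.6]
gripper_width: 0.177
6.45 pos box [-30.02  -5.68 167.88] F box [ 2.11 -1.8  -7.65] w 0.177
```

```bash
for i in 1 2; do python3 -m pendant '10 0 1 0.1 0; 10 0 2 0.1 0; 10 0 3 0.1 0; 10 0 3 0.1 0' >/dev/null; python3 -c "
from h import *
st()"; done
python3 -m pendant '10 0 1 0 0; 10 0 2 0 0;  10 0 2 0 0' >/dev/null; python3 -c "
from h import *
st()"
```

```text
6.95 pos box [-30.02  -2.45 167.85] F box [ 1.35 -0.88 -5.96] w 0.179
7.45 pos box [-29.99   0.79 167.83] F box [-0.35 -1.28 -3.03] w 0.171
7.83 pos box [-30.     2.93 167.82] F box [ 0.19 -0.81 -4.26] w 0.177
```

```bash
for i in 1 2 3; do python3 -m pendant '10 0 1 0 0; 10 0 1 0 0' >/dev/null; python3 -c "
from h import *
st()"; done
```

```text
8.07 pos box [-30.     3.83 167.83] F box [ 0.71 -2.38 -3.86] w 0.175
8.32 pos box [-30.01   4.51 167.8 ] F box [ 0.9  -4.99 -3.88] w 0.174
8.57 pos box [-29.99   5.11 167.82] F box [ 0.82 -5.36 -3.37] w 0.177
```

```bash
for i in 1 2; do python3 -m pendant '10 0 1 0 0; 10 0 1 0 0' >/dev/null; python3 -c "
from h import *
st()"; done
```

```text
8.82 pos box [-30.02   5.53 167.81] F box [ 0.95 -5.84 -3.54] w 0.175
9.07 pos box [-30.01   5.78 167.82] F box [ 0.35 -6.15 -3.  ] w 0.176
```

```bash
for i in 1 2; do python3 -m pendant '10 0 1.5 0 0; 10 0 1.7 0 0; 10 0 1.7 0 0' >/dev/null; python3 -c "
from h import *
st()"; done
```

```text
9.45 pos box [-30.     6.36 167.8 ] F box [ 1.98 -7.61 -2.36] w 0.177
9.82 pos box [-30.01   6.73 167.81] F box [ 1.23 -7.82 -2.92] w 0.178
```

```bash
for i in 1 2; do python3 -m pendant '10 0 2 0 0; 10 0 2 0 0; 10 0 2 0 0' >/dev/null; python3 -c "
from h import *
st()"; done
python3 - <<'E'
from h import *
im,_=cloud('wrist'); save(im[100:320,150:550],'w2.png')
E
```

```text
10.2 pos box [-30.    7.3 167.8] F box [ 1.55 -9.1  -1.52] w 0.178
10.57 pos box [-30.     7.66 167.8 ] F box [ 1.07 -9.93 -1.37] w 0.178
```

View pics/w2.png

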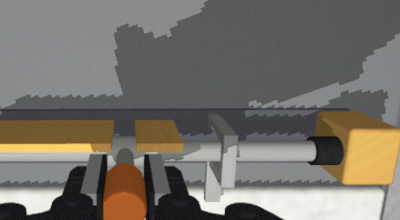

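The view shows the shank (at about 125 px) centred in the notch (113 to 135 px), with the tip on the plunger. The push is about 7.5 N above free sliding. Next I turn the handle gently while holding that push.

```bash
python3 -m pendant '10 1.5 1.6 0 0; 10 3 1.6 0.1 0; 10 4.5 1.6 0.2 0; 10 4.5 1.6 0.2 0' >/dev/null; python3 -c "
from h import *
st()"
python3 -m pendant '10 0.7 1.6 0.1 0; 10 1.3 1.6 0.2 0; 10 1.3 1.6 0.2 0' >/dev/null; python3 -c "
from h import *
st()"
```

```text
11.12 pos box [-33.03   7.7  167.9 ] F box [ 4.64 -9.06 -3.47] w 0.176
11.5 pos box [-33.05   7.74 167.93] F box [ 4.78 -8.5  -4.19] w 0.178
```

```bash
python3 -m pendant '10 1.2 1.6 0 0; 10 1.4 1.6 0 0; 10 1.4 1.6 0 0' 20 >/dev/null; python3 -c "
from h import *
st()"
python3 -m pendant '10 1.4 1.6 0 0; 10 1.6 1.6 0 0; 10 1.6 1.6 0 0' >/dev/null; python3 -c "
from h import *
st()
im,_=cloud('wrist'); save(im[100:320,150:550],'w3.png')"
```

```text
11.88 pos box [-33.18   7.76 167.96] F box [ 4.41 -9.12 -6.37] w 0.179
12.25 pos box [-33.39   7.78 167.95] F box [ 5.24 -9.25 -7.35] w 0.174
```

View pics/w3.png

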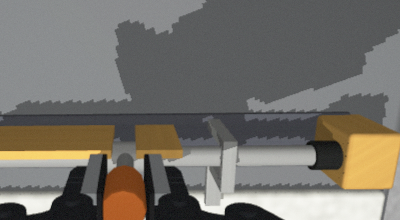

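The shank is still centred in the notch, so this resistance is probably the grip pivoting between the pads plus a slight upward pull. I correct z and keep stepping.

```bash
python3 -m pendant '10 1.4 1.6 0.3 0; 10 1.8 1.6 0.4 0; 10 1.8 1.6 0.4 0' >/dev/null; python3 -c "
from h import *
st()"
python3 -m pendant '10 1.5 1.6 0.1 0; 10 2 1.6 0.2 0; 10 2 1.6 0.2 0' >/dev/null; python3 -c "
from h import *
st()"
```

```text
12.68 pos box [-33.51   7.85 167.88] F box [ 5.88 -9.46 -3.06] w 0.177
13.05 pos box [-33.86   7.91 167.88] F box [ 5.96 -9.66 -4.73] w 0.177
```

```bash
python3 -m pendant '10 1.8 1.5 0.2 0; 10 2.3 1.5 0.3 0; 10 2.3 1.5 0.3 0' >/dev/null; python3 -c "
from h import *
st()"
python3 -m pendant '10 1.8 1.5 0.2 0; 10 2.3 1.5 0.3 0; 10 2.3 1.5 0.3 0' >/dev/null; python3 -c "
from h import *
st()"
```

```text
13.43 pos box [-34.54   7.91 167.88] F box [  4.69 -10.33  -4.05] w 0.179
13.8 pos box [-34.96   7.96 167.84] F box [ 7.08 -9.63 -4.93] w 0.179
```

```bash
python3 -c "
from h import *
im,_=cloud('wrist'); save(cv2.resize(im[190:310,220:330],None,fx=5,fy=5,interpolation=cv2.INTER_CUBIC),'w4.png')"
```

```text
(no output)
```

View pics/w4.png

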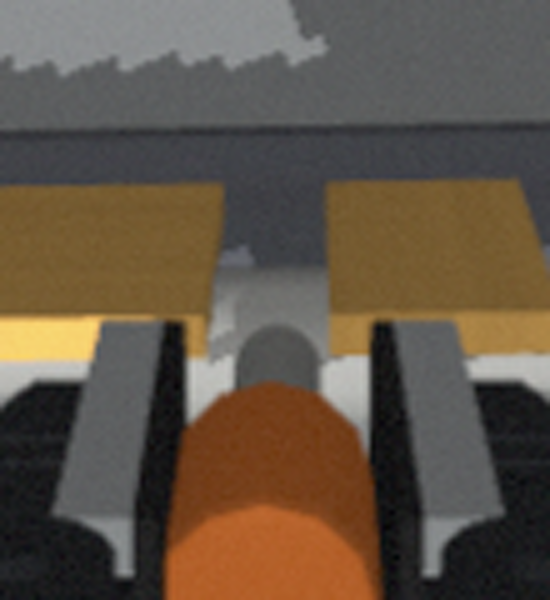

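The shank's right edge (about 325) sits close to the notch's right edge (330), while the left side has about 2 mm of room. I back off about 0.7 mm along y, then continue turning.

```bash
python3 -m pendant '10 0.5 0.5 0.1 0; 10 0.5 0 0.1 0; 10 0.5 0 0.1 0; 10 0.5 0 0.1 0' >/dev/null; python3 -c "
from h import *
st()"
python3 -m pendant '10 1.2 0.7 0.3 0; 10 1.8 0.7 0.4 0; 10 1.8 0.7 0.4 0' >/dev/null; python3 -c "
from h import *
st()"
```

```text
14.35 pos box [-34.4    7.45 167.92] F box [ 3.69 -5.97 -5.62] w 0.18
14.72 pos box [-34.81   7.51 167.84] F box [ 3.59 -7.18 -3.63] w 0.176
```

```bash
for i in 1 2 3; do python3 -m pendant '10 1.6 0.9 0.3 0; 10 2.2 0.9 0.4 0; 10 2.2 0.9 0.4 0' >/dev/null; python3 -c "
from h import *
st()"; done
```

```text
15.1 pos box [-35.15   7.57 167.83] F box [ 6.24 -9.46 -4.26] w 0.176
15.47 pos box [-35.7    7.56 167.81] F box [ 5.63 -8.9  -3.43] w 0.175
15.85 pos box [-36.09   7.57 167.77] F box [ 5.72 -8.18 -4.79] w 0.176
```

```bash
for i in 1 2; do python3 -m pendant '10 1.6 0.9 0.4 0; 10 2.4 0.9 0.6 0; 10 3 0.9 0.8 0' >/dev/null; python3 -c "
from h import *
st()"; done
```

```text
16.23 pos box [-36.81   7.57 167.64] F box [ 6.71 -9.27 -0.41] w 0.176
16.6 pos box [-37.58   7.57 167.53] F box [ 6.3  -8.6   1.78] w 0.174
```

```bash
python3 -m pendant '10 2.5 0.9 0.4 0; 10 4 0.9 0.8 0; 10 5.5 0.9 1.3 0; 10 7 0.9 1.9 0; 10 8 0.9 2.4 0' >/dev/null; python3 -c "
from h import *
st()"
```

```text
17.23 pos box [-43.21   7.75 166.12] F box [ 4.26 -9.49  9.7 ] w 0.177
```

```bash
python3 -m pendant '10 3.5 0.8 0.7 0; 10 5.5 0.8 1.5 0; 10 7.5 0.8 2.4 0; 10 9.4 0.8 3.4 0; 10 11.3 0.8 4.5 0; 10 13.2 0.8 5.7 0; 10 13.2 0.8 5.7 0' >/dev/null; python3 -c "
from h import *
st()"
```

```text
18.1 pos box [-54.8    7.99 160.89] F box [ 2.05 -9.8   7.44] w 0.182
```

```bash
python3 -m pendant '10 3.2 0.4 1.4 0; 10 5 0.4 2.8 0; 10 6.7 0.4 4.4 0; 10 8.2 0.4 6 0; 10 9.7 0.4 7.7 0; 10 11 0.4 9.3 0; 10 11 0.4 9.3 0' >/dev/null; python3 -c "
from h import *
st()"
```

```text
18.98 pos box [-65.34   7.8  151.67] F box [-1.03 -6.35  6.18] w 0.18
```

```bash
python3 -m pendant '10 1.6 0.4 1.8 0; 10 2.9 0.4 3.6 0; 10 4.1 0.4 5.4 0; 10 5.2 0.4 7.4 0; 10 6.2 0.4 9.4 0; 10 7 0.4 11.2 0; 10 7 0.4 11.2 0' >/dev/null; python3 -c "
from h import *
st()"
```

```text
19.85 pos box [-72.46   7.57 140.44] F box [-2.81 -6.66  4.11] w 0.173
```

```bash
for i in 1 2; do python3 -m pendant '10 0.3 0.4 0.6 0; 10 0.6 0.4 1.2 0; 10 0.6 0.4 1.2 0' >/dev/null; python3 -c "
from h import *
st()"; done;  python3 -m pendant '10 0.1 0.4 0.3 0; 10 0.1 0.4 0.5 0' >/dev/null; python3 -c "
from h import *
st()"
```

```text
20.23 pos box [-72.86   7.55 139.73] F box [-1.04 -6.09  6.09] w 0.179
20.6 pos box [-73.24   7.55 139.03] F box [-0.45 -6.39  4.69] w 0.177
20.85 pos box [-73.22   7.58 139.03] F box [-1.24 -6.76  5.65] w 0.181
```

```bash
for i in 1 2 3; do python3 -m pendant '10 0.2 0.3 0.6 0; 10 0.3 0.3 1.2 0; 10 0.3 0.3 1.2 0' >/dev/null; python3 -c "
from h import *
st()"; done
```

```text
21.23 pos box [-73.6    7.52 138.31] F box [-0.82 -5.51  4.84] w 0.176
21.6 pos box [-73.91   7.47 137.6 ] F box [-1.18 -5.88  5.75] w 0.18
21.98 pos box [-74.26   7.48 136.9 ] F box [-0.91 -5.25  4.97] w 0.174
```

```bash
for i in 1 2 3; do python3 -m pendant '10 0.1 0.3 0.6 0; 10 0.1 0.3 1.2 0; 10 0.1 0.3 1.2 0' >/dev/null; python3 -c "
from h import *
st()"; done
python3 - <<'E'
from h import *
im,P=cloud('wrist'); im2,_=cloud('side')
save(np.hstack([im[100:340,150:450],cv2.resize(im2[170:250,250:350],(300,240),interpolation=cv2.INTER_CUBIC)]),'w5.png')
E
```

```text
22.35 pos box [-74.57   7.44 136.15] F box [-2.28 -6.83  5.55] w 0.175
22.73 pos box [-74.84   7.41 135.4 ] F box [-1.08 -6.02  5.43] w 0.177
23.1 pos box [-75.12   7.38 134.65] F box [-1.59 -6.1   4.94] w 0.182
```

View pics/w5.png

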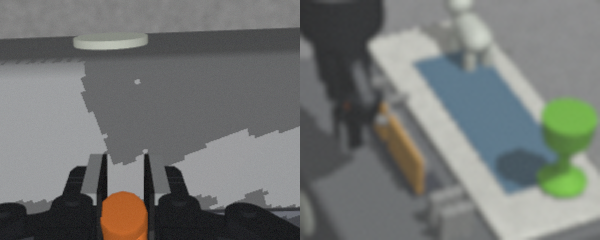

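```bash
for i in 1 2 3 4; do python3 -m pendant '10 0 0.3 0.6 0; 10 0 0.3 1.2 0; 10 0 0.3 1.2 0' >/dev/null; python3 -c "
from h import *
st()"; done
```

```text
23.57 pos box [-75.4    7.34 133.87] F box [-3.1  -6.02  4.92] w 0.173
23.95 pos box [-75.65   7.31 133.13] F box [-2.19 -6.44  5.01] w 0.174
24.32 pos box [-75.88   7.27 132.34] F box [-2.46 -6.18  4.81] w 0.177
24.7 pos box [-76.17   7.25 131.55] F box [-1.63 -5.46  4.84] w 0.178
```

```bash
python3 - <<'E'
from h import *
im,P=cloud('wrist'); I=im.astype(int); m=(I[...,0]>110)&(I[...,2]<80)&(I[...,0]-I[...,1]>50)
C=np.array([.563,-.034,0]); q=((P-C)@B*1e3)
v,u=np.where(m); print(m.sum(),u.min(),u.max(),v.min(),v.max())
uc=int(np.median(u))
for r in range(v.min(),v.max()+1,6): print(r,q[r,uc].round(1),im[r,uc])
save(im,'w6.png')
E
```

```text
2915 250 296 290 364
290 [-84.2   7.2 144.7] [154 111  92]
296 [-83.6   7.2 147.5] [172  93  40]
302 [-82.2   7.2 149. ] [172  91  39]
308 [-81.7   7.2 151.7] [175  94  40]
314 [-80.4   7.2 153.1] [174  94  37]
320 [-79.8   7.2 155.4] [178  96  42]
326 [-78.6   7.2 156.9] [182  98  43]
332 [-77.4   7.1 158.1] [186  99  44]
338 [-74.5   7.  157.1] [174  94  41]
344 [-70.8   6.8 155.2] [175  93  42]
350 [-67.4   6.6 153.7] [248 149  67]
356 [-62.8   6.4 150.9] [248 148  66]
362 [-59.2   6.2 149.6] [248 147  67]
```

View pics/w6.png

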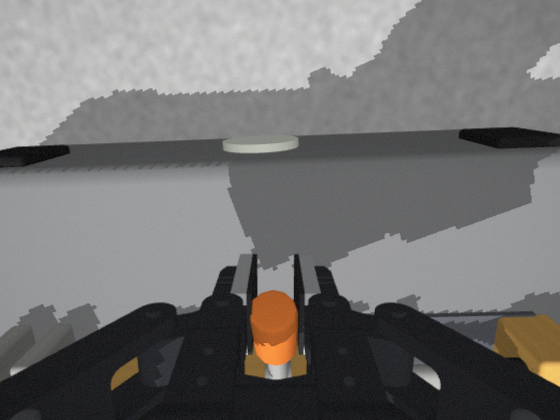

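The view shows the pads have slid down past the grip: its end face is centred near (272,315), which puts the handle at about 1.1 rad and not fully down. The shank is in the notch. I will let go, rise, close the fingers and press the handle down from above.

```bash
python3 -m pendant '30 0 0 0 0; 45 0 0 0 0; 45 0 0 0 0; 45 0 0 -30 0; 45 0 0 -60 0; 45 0 0 -60 0; 45 0 0 -60 0' >/dev/null;  python3 - <<'E'
from h import *
st()
C=np.array([.563,-.034,0])
im,P=cloud('wrist'); I=im.astype(int); m=(I[...,0]>110)&(I[...,2]<80)&(I[...,0]-I[...,1]>50)
q=((P-C)@B*1e3)
v,u=np.where(m&(q[...,0]<-55)); print(m.sum(),u.min(),u.max(),v.min(),v.max())
uc=int(np.median(u))
for r in range(v.min(),v.max()+1,4): print(r,q[r,uc].round(1),im[r,uc])
save(im,'w7.png')
E
```

```text
25.62 pos box [-79.21   8.65 191.22] F box [ 0.07 -0.45 -1.03] w 0.451
1490 253 285 235 287
235 [-84.2   5.4 146.3] [155  84  40]
239 [-83.    5.4 148.6] [161  83  32]
243 [-81.8   5.4 150.6] [166  88  38]
247 [-80.8   5.4 153.2] [172  89  33]
251 [-79.5   5.4 154.8] [191 104  43]
255 [-78.7   5.5 157.4] [202 105  44]
259 [-76.7   5.4 157.4] [247 147  65]
263 [-74.4   5.3 157. ] [244 141  62]
267 [-71.7   5.1 155.7] [244 140  62]
271 [-68.9   4.9 154.3] [244 141  60]
275 [-65.7   4.7 152.2] [243 139  60]
279 [-61.9   4.5 149.1] [243 139  61]
283 [-59.6   4.4 148.9] [243 139  62]
287 [-56.6   4.2 147.5] [243 139  62]
```

View pics/w7.png

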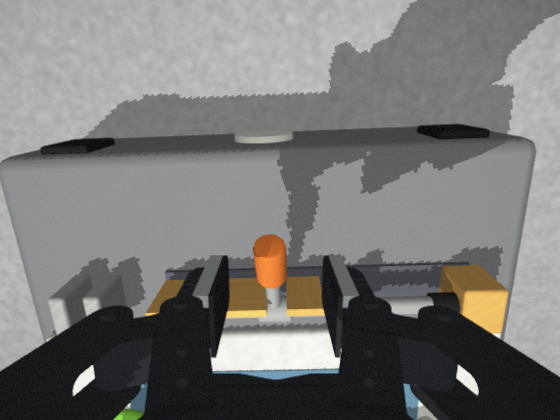

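The handle is released and sits in the notch at about 1.08 rad, held by the spring (grip at (269,262)). Next I press it down with the closed fingertips.

```bash
python3 -m pendant '0 -2 -3 0 0; 0 -2 -3 0 0; 0 -2 -3 0 0; 0 -2 -3 4 0; 0 -2 -3 8 0; 0 -2 -3 13 0; 0 -2 -3 13 0' 20 >/dev/null; python3 -c "
from h import *
st()"; for i in 1 2 3; do python3 -m pendant '0 0 0 0.5 0; 0 0 0 1 0; 0 0 0 1 0' >/dev/null; python3 -c "
from h import *
st()"; done
```

```text
26.55 pos box [-77.11   5.1  177.54] F box [-0.18 -0.53  0.34] w -0.006
26.93 pos box [-77.05   5.1  176.6 ] F box [0.55 0.43 0.61] w 0.0
27.3 pos box [-77.01   5.1  175.58] F box [ 0.17  0.22 -0.61] w -0.002
27.68 pos box [-76.94   5.07 174.57] F box [-0.64 -0.28 -0.01] w -0.001
```

```bash
for i in 1 2 3 4 5; do python3 -m pendant '0 0 0 0.5 0; 0 0 0 1 0; 0 0 0 1 0' >/dev/null; python3 -c "
from h import *
st()"; done
```

```text
28.05 pos box [-77.18   5.02 173.49] F box [-1.43  0.5   1.37] w 0.001
28.43 pos box [-77.08   4.96 172.46] F box [-1.37  0.13  2.33] w 0.0
28.8 pos box [-77.05   4.92 171.38] F box [-1.73 -0.11  0.83] w -0.001
29.18 pos box [-76.98   4.93 170.37] F box [-0.56  0.37  1.19] w -0.004
29.55 pos box [-76.92   4.93 169.33] F box [-1.31  0.77  1.13] w 0.001
```

```bash
for i in 1 2 3 4; do python3 -m pendant '0 0 0 0.5 0; 0 0 0 0.8 0; 0 0 0 0.8 0' >/dev/null; python3 -c "
from h import *
st()"; done
```

```text
29.93 pos box [-76.88   4.89 168.5 ] F box [-1.23 -0.08 -0.03] w 0.001
30.3 pos box [-76.83   4.87 167.66] F box [-0.08  0.47  1.23] w -0.003
30.68 pos box [-76.81   4.87 166.85] F box [-0.98 -0.34  0.94] w 0.003
31.05 pos box [-76.88   4.87 166.19] F box [-1.91  0.37  5.12] w 0.004
```

```bash
python3 -m pendant '0 0 0 0.3 0; 0 0 0 0.3 0' >/dev/null; python3 -c "
from h import *
st()";python3 -m pendant '0 0 0 -30 0; 0 0 0 -60 0; 0 0 0 -60 0; 0 0 0 -60 0; 0 0 0 -60 0; 0 0 0 -60 0' ;  python3 - <<'E'
from h import *
st()
C=np.array([.563,-.034,0])
im,P=cloud('wrist'); I=im.astype(int); m=(I[...,0]>110)&(I[...,2]<80)&(I[...,0]-I[...,1]>50)
q=((P-C)@B*1e3)
v,u=np.where(m&(q[...,0]<-55)); print(m.sum(),u.min(),u.max(),v.min(),v.max())
uc=int(np.median(u))
for r in range(v.min(),v.max()+1,4): print(r,q[r,uc].round(1),im[r,uc])
save(im,'w8.png')
E
```

```text
31.3 pos box [-76.9    4.89 166.09] F box [-2.51  0.51  6.62] w -0.001
clock: 32.05
tool_pos: [0.488, -0.0059, 0.2253]
orientation: [0.161, 0.987, -0.013, 0.021]
contact_force: [0.8, 0.8, 1.1]
gripper_width: 0.001
32.05 pos box [-79.88   6.   225.3 ] F box [0.57 0.99 1.06] w 0.001
1113 263 289 206 252
206 [-86.7   5.6 137.7] [145  94  70]
210 [-85.4   5.6 141.4] [149  78  33]
214 [-84.3   5.6 145.6] [159  85  40]
218 [-83.4   5.6 150.3] [169  90  39]
222 [-81.4   5.5 151.2] [245 142  63]
226 [-78.3   5.4 149.2] [238 135  58]
230 [-76.1   5.3 149.9] [244 143  64]
234 [-72.9   5.2 148. ] [231 128  57]
238 [-69.7   5.  146. ] [244 140  61]
242 [-66.9   4.9 145.4] [244 138  60]
246 [-63.4   4.7 143.2] [244 141  63]
250 [-60.8   4.6 143.2] [243 141  62]
```

View pics/w8.png

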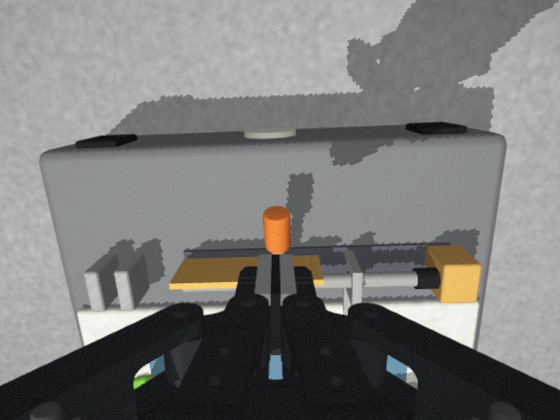

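The handle is down in the notch (grip (276,230), end centre within about 2 mm of the 1.25 rad prediction). The bolt tip is through the eye and on the plunger at (425,277), and the arm is clear.

```bash
python3 -c "
from station import arm
print(arm.hand_in())"
```

```text
the job is handed in; nothing more can be done
None
```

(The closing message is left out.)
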